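# Put the slim fly box on the empty display easel

## Robot

A 6-joint arm with a two-finger parallel gripper is mounted at the origin on the work surface. World frame = base frame: x ahead of the robot, y to its left, z up, the work surface at z = 0. Lengths are in m, angles in rad, forces in N, time in s.
With the tool pointing down it reaches from about 0.375 to 0.925 m from the base axis. Payload 5.7 kg.
Tool frame: the origin (TCP) lies on the mounting face of the last link; the fingertips stand 173 mm ahead of it and the grasp point (between the pads) lies 155 mm ahead of it; z points along the fingers, y is the direction in which the jaws open and shut (so a half turn about z gives the same grasp; the last joint's range is limited). The gripper opens to 85 mm and grips with 20 to 120 N. Pads are 22 mm wide; open, the fingers measure 114 mm over their backs; the gripper's body (76 mm by 85 mm) begins 54 mm behind the grasp point. The pads swing forward as they close: fully open they stand 13 mm farther back than shut.
Start: joints at [-1.219, 0.359, 1.51, -0, 1.272, -0.115], TCP at [0.27, -0.536, 0.405] pointing down, gripper open.
Joint ranges: [-2.97, 2.97], [-1.01, 2.36], [0.21, 2.38], [-0.96, 4.11], [0.2, 2.71], [-2.98, 2.98]. Speed limits (rad/s): [2.39, 2.39, 3.14, 3.14, 3.14, 3.14].

## Interface

Orientations are given as a rotation vector (axis times angle).
In Python, from rig import sense, read_camera, camera_model, hand_in gives the robot as it stands.
- The arm moves only by the tool drive_tool, never from a script. Its argument "deltas" is text: rows parted by semicolons, each of 6 numbers parted by spaces: the shift along the world's x, y, z each as a share of 20 mm, from -1 to 1, then the turn, a rotation vector about the world's x, y, z each as a share of 0.12 rad, from -1 to 1. A call has exactly 8 rows; each row shifts and turns the commanded pose from where the row before left it; what a row does not reach is not made up. A row lasts 1/10 s, in which the tool goes at most 50 mm and 8.59 degrees, less where a joint would pass 70% of its speed; a pose out of reach is approached as far as the arm can. A call with a number of a shift or a turn outside -1 to 1 is refused whole. A call with a gripper value outside its range is refused whole. "jaw" is the closure, from 0 (fully open) to 1 (shut), set as the call begins (left out, the last holds). The fingers move at their own pace and stop on an object; "grip_force" is the grip in N (left out, the last holds). Time passes only in rows, so rows that do not move let the fingers close, or fill a call up. It gives the time, the measured TCP pose, the force and the opening at its end, in the units of the state.
- sense(): the state, without advancing time (a new reading comes with each control period).
- read_camera(name): name is "scene" or "side" or "wrist"; returns the picture (420x560x3 uint8, red, green, blue); there is no depth.
- camera_model(name): a dict with "intrinsics" (3x3 intrinsics, pixels), "view" (4x4, takes a point from world to camera coordinates); the wrist camera has in their place "hand_eye" (4x4, takes a point from camera to tool coordinates, whose origin is the TCP and whose axes are the flange's). Camera axes: x right, y up, looking along -z (the intrinsics and any distortion apply to the point x, -y, -z); pixel columns grow to the right and rows downward; lengths in m; the calibration is good to about 2 mm. A picture is of the moment at which its call begins: read the wrist's pose just before it. camera_model takes no time and is no camera call.
- hand_in(): hands the job in, once; it reports no verdict.
The state is a dict: "t": time; "joint_positions": joint angles; "qd": joint speeds; "tau": joint torques, N m; "ee_pos": TCP position; "ee_rot": TCP orientation; "contact_force": force on the tool from outside, world axes, zero at the start; "torque": the same for the moment, N m; "finger_gap": finger opening in m.
Only numpy, scipy, OpenCV 4.12 (cv2) and the standard library are available. Lean on these libraries where they do the work, as an engineer would, in place of code of your own. Each camera call takes 0.05 s, during which the arm holds its last target. There are 200 camera calls.

## Task

A slim fly box lies flat on the raised wooden shelf, too wide to grip from above: slide it flat towards the robot until its end sticks out over the shelf's front edge, take hold of it there, and stand it on the empty display easel. It should stand on its short edge on the easel's ledge, centred and leaning back against the easel; set it down on the ledge before letting go, then leave it standing. Do not let the box fall onto the counter, and leave the other displayed box, the bottle and the spool where they are.

Things in the scene. Friction and masses are not known exactly. Their poses are not given: they have to be found in the camera images.
- flybox_center (a point): The slim fly box to display: a rigid grey plastic slab 150 x 104 x 12 mm (about 0.11 kg), small flies behind a pale window in its upper face. This point is its very centre, 6 mm below the upper face. x runs along the 150 mm length (at the start roughly away from the robot), y along the 104 mm width, z out of the window face (up at the start). It starts flat, wholly on the shelf.
- shelf_edge (a point): The raised wooden shelf, fixed: a plank 280 mm deep (x), 480 mm wide (y), 20 mm thick, its top 160 mm above the counter, on side boards near its ends set back 40 mm, so the space below the front edge is free. This point is the middle of the top front edge, the one nearest the robot; x points from the edge back across the plank (away from the robot), y along the edge, z up.
- easel_ledge (a point): Middle of the empty easel's ledge, on its upper surface; x points level out of the easel's front (away from the robot), y along the ledge, z up. The back plate leans back 20 deg (top towards -x) and is 95 mm long up the slope. The ledge is square to it, so rises 20 deg towards +x, and is 32 mm deep between back plate and lip; the lip stands 12 mm above it.
- shown_center (a point): The other fly box, of the same kind, 150 x 104 x 12 mm, already standing on its short edge on a second easel of the same shape on the other side of the shelf; leave it alone. This point is its centre; x points out of that easel's front, z is up.
- flybox: The same box to be displayed; origin in the middle of its underside, 6 mm below flybox_center, same axes.
- easel: The empty display easel, fixed: bent dark sheet steel, 4 mm thick, 90 mm wide, standing on the counter beside the shelf with its front (the ledge) away from the robot; a rear leg slopes from the top of the back down to the counter, 85 mm behind the foot of the back. Origin on the counter below the inner corner of ledge and back plate; axes as easel_ledge.
- shown_box: The same displayed box; origin on the counter under its lower edge.
- floatant: A small white bottle, 32 mm across, 75 mm tall, standing near the left (+y) end of the shelf; leave it alone. Origin at the middle of its underside.
- spool: A tippet spool, a disc 58 mm across and 16 mm thick, lying near the right (-y) end of the shelf; leave it alone. Origin at the middle of its underside.
Mind the look-alikes: they are no part of the job. There is more than one size of the flybox; the job needs the largest.

How it is judged:
By the outcome, as a careful person would: the job done as asked, in the order asked, and still so for the second after the job is handed in, with the robot touching nothing.
It also fails if it takes over 58 s, if anything falls off the work surface, if the arm or the gripper's body presses on something with over 40 N, if the wrist force passes 120 N, or if a joint passes its speed limit or range.

## Working session

There is one attempt and no reset: what is moved stays moved. The work goes in short steps, Python scripts to look and compute and a tool call to move; the robot and the scene stay as the last step left them, time stands still between calls to the robot, and variables do not carry over. Pictures are saved under pics/ and viewed, about 8 in all and at most 12, crops included, and the job is handed in when it is done.

Besides the shell and the picture viewer there is one more tool, called in YAML: its name, and indented under it one key for each argument. drive_tool: Moves the arm, as the interface text tells. Its arguments: {"type":"object","properties":{"deltas":{"type":"string"},"jaw":{"type":"number"},"grip_force":{"type":"number"}},"required":["deltas"]}

```bash
ls; mkdir -p pics; python3 - <<'E'
from rig import *
import cv2,json,numpy as np
np.set_printoptions(precision=4,suppress=True)
for n in ("scene","side","wrist"):
    im=read_camera(n); cv2.imwrite(f"pics/{n}0.png",im[:,:,::-1]); print(n,camera_model(n))
a=cv2.imread("pics/scene0.png");b=cv2.imread("pics/side0.png")
s=sense();print(s)
E
```

```text
pics
scene {'intrinsics': array([[484.058 ,   0.    , 285.5783],
       [  0.    , 484.058 , 211.1028],
       [  0.    ,   0.    ,   1.    ]]), 'view': array([[ 0.9061,  0.423 ,  0.0033, -0.5298],
       [-0.2599,  0.5507,  0.7932,  0.0436],
       [ 0.3337, -0.7196,  0.6089, -1.4012],
       [ 0.    ,  0.    ,  0.    ,  1.    ]])}
side {'intrinsics': array([[541.7952,   0.    , 282.6547],
       [  0.    , 541.7952, 207.4415],
       [  0.    ,   0.    ,   1.    ]]), 'view': array([[-0.7564, -0.654 ,  0.0096,  0.4599],
       [ 0.3559, -0.3993,  0.8449, -0.3118],
       [-0.5487,  0.6426,  0.5348, -1.3293],
       [ 0.    ,  0.    ,  0.    ,  1.    ]])}
wrist {'intrinsics': array([[302.8562,   0.    , 281.6749],
       [  0.    , 302.8562, 210.0056],
       [  0.    ,   0.    ,   1.    ]]), 'hand_eye': array([[ 0.0004,  0.9638,  0.2667,  0.0676],
       [ 1.    , -0.0003, -0.0002,  0.0012],
       [-0.0001,  0.2667, -0.9638,  0.0316],
       [ 0.    ,  0.    ,  0.    ,  1.    ]])}
{'t': 0.15, 'joint_positions': array([-1.2191,  0.3594,  1.5112, -0.    ,  1.2725, -0.115 ]), 'qd': array([ 0.0002, -0.0029, -0.0045, -0.0011,  0.0009,  0.0004]), 'tau': array([ -0.0011, -52.8037, -27.8929,  -0.0004,   0.0082,  -0.    ]), 'ee_pos': array([ 0.2699, -0.5356,  0.404 ]), 'ee_rot': array([-3.0551, -0.7262,  0.0003]), 'contact_force': array([-0.2268, -0.0562,  0.069 ]), 'torque': array([ 0.0163,  0.0516, -0.0217]), 'finger_gap': 0.08543944723354}
```

View pics/scene0.png

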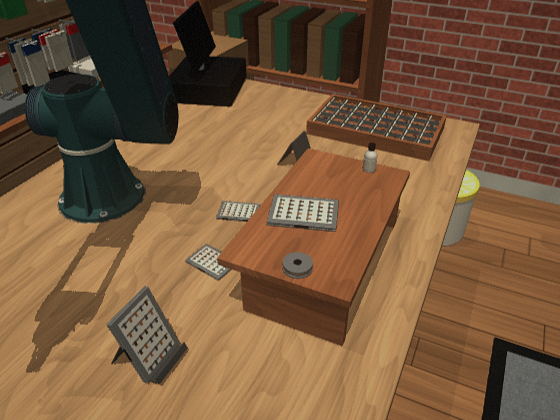

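View pics/side0.png

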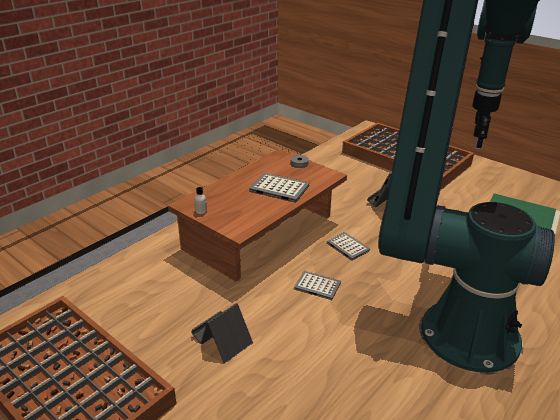

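Candidates: the box on the shelf, scene (303,212), and two smaller boxes on the counter at scene (238,211) and (210,261). There is also the displayed one at (148,335). The one on the shelf fits the description. The next composite crop confirms it and shows the easel corners.

```bash
cat > h.py <<'E'
import numpy as np,cv2
from rig import *
from scipy.spatial.transform import Rotation as R
np.set_printoptions(precision=4,suppress=True)
def cam(n,s=None):
    m=camera_model(n);K=m["intrinsics"]
    if n=="wrist":
        T=np.eye(4);T[:3,:3]=R.from_rotvec(s["ee_rot"]).as_matrix();T[:3,3]=s["ee_pos"];C=T@m["hand_eye"]
    else: C=np.linalg.inv(m["view"])
    return K,C
def ray(c,uv):
    K,C=c; d=np.linalg.solve(K,[uv[0],uv[1],1]);d=C[:3,:3]@[d[0],-d[1],-d[2]]
    return C[:3,3],d/np.linalg.norm(d)
def onz(c,uv,z):
    o,d=ray(c,uv);return o+d*(z-o[2])/d[2]
def tri(c1,u1,c2,u2):
    o,d=ray(c1,u1);p,e=ray(c2,u2)
    t=np.linalg.lstsq(np.c_[d,-e],p-o,rcond=None)[0];a=o+d*t[0];b=p+e*t[1]
    return (a+b)/2,np.linalg.norm(a-b)
def proj(c,P):
    K,C=c;q=np.linalg.inv(C)@np.r_[P,1];q=K@[q[0],-q[1],-q[2]];return q[:2]/q[2]
E
python3 - <<'E'
from h import *
a=cv2.imread("pics/scene0.png");b=cv2.imread("pics/side0.png")
def crop(i,x,y,w,h): return cv2.resize(i[y:y+h,x:x+w],(400,300),interpolation=cv2.INTER_CUBIC)
o=np.vstack([np.hstack([crop(a,265,120,60,45),crop(b,180,295,88,66)]),np.hstack([crop(a,180,150,180,135),crop(b,240,160,140,105)])])
cv2.imwrite("pics/c1.png",o)
for n,i in(("scene",a),("side",b)):
    h=cv2.cvtColor(i,cv2.COLOR_BGR2HSV)
    for p in [(335,170),(300,240),(245,180),(303,212)]: print(n,p,h[p[1],p[0]])
E
```

```text
scene (335, 170) [ 11 161 141]
scene (300, 240) [ 11 163 138]
scene (245, 180) [ 16 125 187]
scene (303, 212) [ 34  29 199]
side (335, 170) [ 12 148 177]
side (300, 240) [ 14 136 116]
side (245, 180) [ 11 165 162]
side (303, 212) [ 15 136 111]
```

View pics/c1.png

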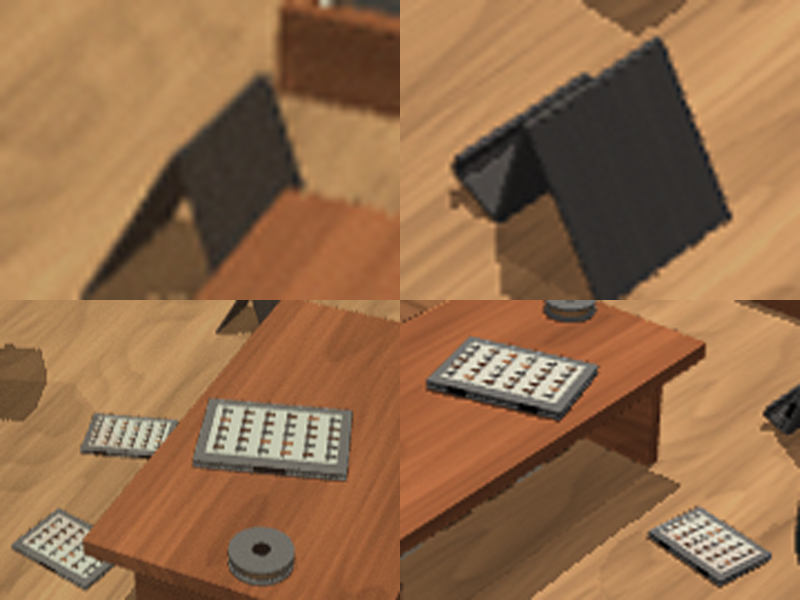

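The crops confirm the grey box on the shelf (scene 303,212) is the large one. The two on the counter are visibly smaller. The easel's top edge is at scene (292,143)-(304,132) and side (208,322)-(238,304).

```bash
python3 - <<'E'
from h import *
A=cam("scene");B=cam("side")
print("cams",A[1][:3,3],B[1][:3,3])
a=cv2.imread("pics/scene0.png");b=cv2.imread("pics/side0.png")
print("top +y",tri(A,(304.3,131.7),B,(207.9,321.8)))
print("top -y",tri(A,(292,143.2),B,(237.6,303.8)))
print("swap",tri(A,(292,143.2),B,(207.9,321.8)),tri(A,(304.3,131.7),B,(237.6,303.8)))
print("leg foot",onz(B,(252.6,342.3),0),onz(B,(224,360.6),0),onz(A,(277.75,164.2),0))
for z in(.02,.03,.04,.05):print("lip",z,onz(B,(192.1,330.2),z),onz(B,(221.4,311.7),z))
# box top quad
for n,i,c,roi in(("scene",a,A,(255,190,95,50)),("side",b,B,(240,165,80,45))):
    x,y,w,h=roi;hsv=cv2.cvtColor(i,cv2.COLOR_BGR2HSV)
    m=np.zeros(i.shape[:2],np.uint8);m[y:y+h,x:x+w]=((hsv[y:y+h,x:x+w,1]<100)&(hsv[y:y+h,x:x+w,2]>85))*255
    m=cv2.morphologyEx(m,cv2.MORPH_CLOSE,np.ones((7,7)))
    k=max(cv2.findContours(m,0,1)[0],key=cv2.contourArea)
    q=cv2.approxPolyDP(cv2.convexHull(k),5,True)[:,0]
    P=np.array([onz(c,p,.172) for p in q]);print(n,q.tolist(),P[:,:2],P.mean(0),np.linalg.norm(P-np.roll(P,-1,0),axis=1))
    sh=((hsv[...,0]<14)&(hsv[...,1]>130)).astype(np.uint8)*255
# shelf corners scene: hand
for p in [(315,152),(409,170),(347,292),(225,260)]:print("shelf",p,onz(A,p,.16))
for p in [(345,178),(274,156),(172,208),(240,246)]:print("shelf side",p,onz(B,p,.16))
E
```

```text
cams [ 0.959  -0.8083  0.8204] [-0.2706  1.0304  0.97  ]
top +y (array([0.4393, 0.4537, 0.0904]), np.float64(0.0031817064358165372))
top -y (array([0.4332, 0.3677, 0.0907]), np.float64(0.0016976817188569056))
swap (array([0.4325, 0.4308, 0.0681]), np.float64(0.05144466833697199)) (array([0.4396, 0.3907, 0.1125]), np.float64(0.047149756937015334))
leg foot [0.3826 0.371  0.    ] [0.393  0.4558 0.    ] [0.383 0.373 0.   ]
lip 0.02 [0.5054 0.4525 0.02  ] [0.4989 0.3615 0.02  ]
lip 0.03 [0.4972 0.4586 0.03  ] [0.4908 0.3686 0.03  ]
lip 0.04 [0.4891 0.4647 0.04  ] [0.4827 0.3756 0.04  ]
lip 0.05 [0.4809 0.4707 0.05  ] [0.4746 0.3827 0.05  ]
scene [[274, 194], [338, 200], [335, 230], [267, 224]] [[ 0.5521  0.0053]
 [ 0.6937  0.0463]
 [ 0.7247 -0.0567]
 [ 0.5869 -0.0996]] [ 0.6394 -0.0262  0.172 ] [0.1474 0.1076 0.1443 0.1106]
side [[250, 187], [264, 173], [308, 183], [296, 198]] [[ 0.6926  0.0506]
 [ 0.7197 -0.0394]
 [ 0.5807 -0.081 ]
 [ 0.5527  0.0086]] [ 0.6364 -0.0153  0.172 ] [0.094  0.145  0.094  0.1461]
shelf (315, 152) [0.5585 0.2401 0.16  ]
shelf (409, 170) [0.8066 0.2595 0.16  ]
shelf (347, 292) [ 0.8028 -0.2011  0.16  ]
shelf (225, 260) [ 0.5558 -0.2229  0.16  ]
shelf side (345, 178) [ 0.5282 -0.1976  0.16  ]
shelf side (274, 156) [ 0.7886 -0.1631  0.16  ]
shelf side (172, 208) [0.7883 0.2642 0.16  ]
shelf side (240, 246) [0.5221 0.2653 0.16  ]
```

drive_tool:
  deltas: "0.8 1 1 0 0 0;0.8 1 1 0 0 0;0.9 1 0.5 0 0 0;0.9 1 0 0 0 0;0.9 1 0 0 0 0;0.9 1 0 0 0 0;0.9 1 0 0 0 0;0.9 1 0 0 0 0"

```text
t: 0.95
ee_pos: [0.4105, -0.3748, 0.4544]
ee_rot: [-3.056, -0.726, 0.0]
contact_force: [1.4, 0.0, -0.6]
finger_gap: 0.0853
```

drive_tool:
  deltas: "0.9 1 0 0 0 -0.3;0.9 1 0 0 0 -0.3;0.9 1 0 0 0 -0.3;0.9 1 0 0 0 -0.3;0.9 1 0 0 0 -0.3;0.9 1 0 0 0 0;0.9 1 0 0 0 0;0.9 1 0 0 0 0"

```text
t: 1.75
ee_pos: [0.5545, -0.2148, 0.4543]
ee_rot: [-3.109, -0.449, 0.001]
contact_force: [0.5, -0.5, -0.3]
finger_gap: 0.0853
```

```bash
cat >> h.py <<'E'
def fk(q,p):
    a1,d1,L2,a3,L3,d6=p;Y=lambda t:R.from_euler('y',t);Z=lambda t:R.from_euler('z',t)
    F=Z(q[0])*Y(q[1]+q[2]);T=F*Z(q[3])*Y(q[4])*Z(q[5]+np.pi/2)
    return Z(q[0]).apply([a1,0,d1])+(Z(q[0])*Y(q[1])).apply([0,0,L2])+F.apply([a3,0,L3])+T.apply([0,0,d6]),T
E
python3 - <<'E'
from h import *
s=sense();i=read_camera("wrist");cv2.imwrite("pics/w1.png",i[:,:,::-1])
np.save("w1.npy",np.r_[s["ee_pos"],s["ee_rot"]])
print(s["joint_positions"],s["ee_pos"],s["ee_rot"],s["contact_force"],s["t"])
E
```

```text
[-0.4858  0.3117  1.4551  0.0001  1.3755  0.7983] [ 0.5545 -0.2148  0.4543] [-3.1089 -0.4489  0.0009] [ 0.4806 -0.4866 -0.3051] 1.75
```

View pics/w1.png

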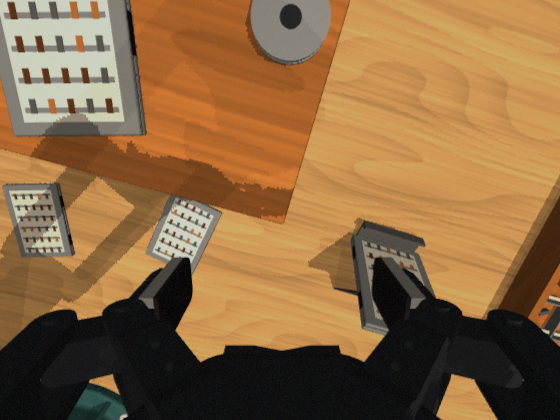

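drive_tool:
  deltas: "0.9 1 0 0 0 0;0.9 1 0 0 0 0;0.9 1 0 0 0 0;0.9 1 0 0 0 0;0.9 1 0 0 0 0;0.9 1 0 0 0 0;0.9 1 0 0 0 0;0.9 1 0 0 0 0"

```text
t: 2.6
ee_pos: [0.6985, -0.055, 0.4542]
ee_rot: [-3.109, -0.449, 0.001]
contact_force: [0.3, -0.2, -0.4]
finger_gap: 0.0855
```

```bash
python3 - <<'E'
from h import *
w=np.load("w1.npy");W=cam("wrist",dict(ee_pos=w[:3],ee_rot=w[3:]))
for p in[(285,222),(0,148),(140,183)]:print("shelf front",onz(W,p,.16))
for p in[(14,136),(145,133)]:print("box near end",onz(W,p,.165))
A=cam("scene");B=cam("side")
print(onz(A,(218.3,261.6),.16),onz(A,(310.5,152),.16),onz(B,(346.8,175),.16))
s=sense();i=read_camera("wrist");cv2.imwrite("pics/w2.png",i[:,:,::-1])
np.save("w2.npy",np.r_[s["ee_pos"],s["ee_rot"]])
W=cam("wrist",s)
hsv=cv2.cvtColor(i,cv2.COLOR_RGB2HSV);m=((hsv[...,1]<90)&(hsv[...,2]>70)).astype(np.uint8)*255
m=cv2.morphologyEx(m,cv2.MORPH_OPEN,np.ones((3,3)));m=cv2.morphologyEx(m,cv2.MORPH_CLOSE,np.ones((15,15)))
for k in cv2.findContours(m,0,2)[0]:
    if cv2.contourArea(k)>3000:
        r=cv2.minAreaRect(k);b=cv2.boxPoints(r);P=np.array([onz(W,p,.172) for p in b]);print(b.round().tolist(),P[:,:2].tolist(),P.mean(0),np.linalg.norm(P-np.roll(P,-1,0),axis=1))
print(s["joint_positions"],s["ee_pos"],s["ee_rot"])
E
```

```text
shelf front [ 0.54   -0.2234  0.16  ]
shelf front [0.5346 0.0284 0.16  ]
shelf front [ 0.5383 -0.0909  0.16  ]
box near end [0.5495 0.0135 0.165 ]
box near end [ 0.5826 -0.0901  0.165 ]
[ 0.5463 -0.2325  0.16  ] [0.5477 0.235  0.16  ] [ 0.5351 -0.2169  0.16  ]
[[357.0, 276.0], [401.0, 204.0], [459.0, 239.0], [416.0, 311.0]] [[0.6562973507847646, -0.14094894670078675], [0.7312702153474627, -0.1528134963946735], [0.7163186919761335, -0.21410313891687444], [0.6376159243657875, -0.20632197282126835]] [ 0.6854 -0.1785  0.172 ] [0.0759 0.0631 0.0791 0.068 ]
[[139.0, 176.0], [279.0, 175.0], [280.0, 328.0], [140.0, 330.0]] [[0.6914976624309499, 0.06589486452575355], [0.7257498518877228, -0.04567416858703513], [0.583293354259197, -0.08898962944943056], [0.5433720213895052, 0.04016864721677679]] [ 0.636  -0.0072  0.172 ] [0.1167 0.1489 0.1352 0.1503]
[-0.1771  0.4724  1.2037  0.0001  1.4663  1.1068] [ 0.6985 -0.055   0.4542] [-3.109  -0.449   0.0012]
```

View pics/w2.png

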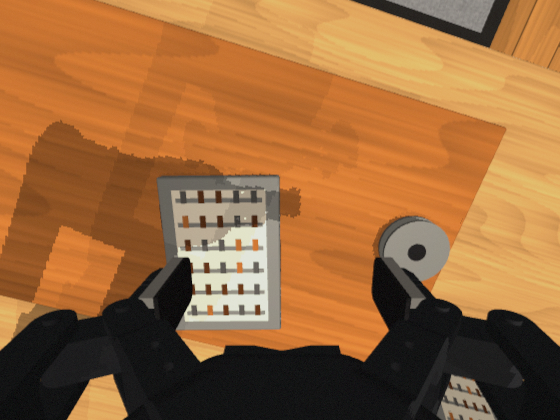

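The far end of the box runs from (159,176) to (279,175), and the spool is at (415,252). The yaw is about 17°, and the tool already points at 16.4°. The shelf front edge is at x≈0.538. Next I move behind the far end and descend.

drive_tool:
  deltas: "0.5 0.8 0 0 0 0;0.5 0.8 0 0 0 0;0.5 0.8 0 0 0 0;0.5 0.8 -1 0 0 0;0 0 -1 0 0 0;0 0 -1 0 0 0;0 0 -1 0 0 0;0 0 -1 0 0 0"

```text
t: 3.45
ee_pos: [0.7379, 0.0091, 0.352]
ee_rot: [-3.109, -0.449, 0.002]
contact_force: [0.1, -0.2, 0.3]
finger_gap: 0.0853
```

drive_tool:
  deltas: "0 0 -0.3 0 0 0;0 0 -0.15 0 0 0;0 0 -0.15 0 0 0;0 0 -0.15 0 0 0;0 0 0 0 0 0;0 0 0 0 0 0;0 0 0 0 0 0;0 0 0 0 0 0"

```text
t: 4.25
ee_pos: [0.7381, 0.0081, 0.3401]
ee_rot: [3.109, 0.449, 0.001]
contact_force: [0.1, -0.4, -0.1]
finger_gap: 0.0858
```

drive_tool:
  deltas: "0 0 -0.1 0 0 0;0 0 -0.1 0 0 0;0 0 -0.1 0 0 0;0 0 0 0 0 0;0 0 0 0 0 0;0 0 0 0 0 0;0 0 0 0 0 0;0 0 0 0 0 0"

```text
t: 5.05
ee_pos: [0.738, 0.0082, 0.3338]
ee_rot: [-3.109, -0.449, -0.0]
contact_force: [-0.1, 0.2, -0.0]
finger_gap: 0.0854
```

drive_tool:
  deltas: "0 0 -0.1 0 0 0;0 0 -0.1 0 0 0;0 0 -0.1 0 0 0;0 0 0 0 0 0;0 0 0 0 0 0;0 0 0 0 0 0;0 0 0 0 0 0;0 0 0 0 0 0"

```text
t: 5.85
ee_pos: [0.738, 0.0082, 0.3278]
ee_rot: [-3.109, -0.449, -0.0]
contact_force: [-0.1, -0.0, -0.1]
finger_gap: 0.0858
```

drive_tool:
  deltas: "0 0 -0.1 0 0 0;-0.3 -0.09 0 0 0 0;-0.3 -0.09 0 0 0 0;-0.3 -0.09 0 0 0 0;-0.3 -0.09 0 0 0 0;-0.3 -0.09 0 0 0 0;-0.3 -0.09 0 0 0 0;-0.3 -0.09 0 0 0 0"

```text
t: 6.65
ee_pos: [0.6955, -0.0046, 0.3258]
ee_rot: [-3.109, -0.449, -0.0]
contact_force: [0.0, 0.5, 0.2]
finger_gap: 0.0856
```

drive_tool:
  deltas: "-0.3 -0.09 0 0 0 0;-0.3 -0.09 0 0 0 0;-0.3 -0.09 0 0 0 0;-0.3 -0.09 0 0 0 0;-0.1 -0.03 0 0 0 0;0 0 0 0 0 0;0 0 0 0 0 0;0 0 0 0 0 0"

```text
t: 7.45
ee_pos: [0.6701, -0.0122, 0.3256]
ee_rot: [-3.109, -0.449, 0.0]
contact_force: [0.2, -0.1, -0.3]
finger_gap: 0.0852
```

```bash
cat > look.py <<'E'
from h import *
import sys
n=sys.argv[1]
s=sense();a=read_camera("scene")[:,:,::-1];b=read_camera("side")[:,:,::-1]
cv2.imwrite(f"pics/{n}s.png",a);cv2.imwrite(f"pics/{n}d.png",b)
def crop(i,r): x,y,w,h=r;return cv2.resize(i[y:y+h,x:x+w],(400,300),interpolation=cv2.INTER_CUBIC)
v=list(map(int,sys.argv[2:]));cv2.imwrite(f"pics/{n}.png",np.hstack([crop(a,v[:4]),crop(b,v[4:])]))
print(s["t"],s["joint_positions"],s["ee_pos"],s["ee_rot"],s["contact_force"])
E
python3 look.py p1 180 150 180 135 240 150 140 105
```

```text
7.45 [-0.1212  0.5295  1.4325  0.0001  1.1797  1.1627] [ 0.6701 -0.0122  0.3256] [-3.1092 -0.449   0.0002] [ 0.2158 -0.1273 -0.3343]
```

View pics/p1.png

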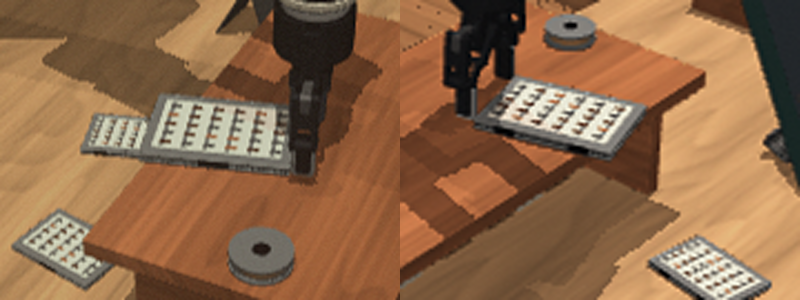

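The box follows the push. Its near-end corners are at scene (247,193) and (245,217), about at the shelf edge.

```bash
python3 - <<'E'
from h import *
A=cam("scene");B=cam("side")
for p in[(247.5,192.7),(245,217)]:print(onz(A,p,.172))
for p in[(325.75,185),(314.2,202.5)]:print(onz(B,p,.172))
from scipy.optimize import least_squares
Q=[[-1.2191,0.3594,1.5112,0,1.2725,-.115],[-.4858,.3117,1.4551,.0001,1.3755,.7983],[-.1771,.4724,1.2037,.0001,1.4663,1.1068],[-.1212,.5295,1.4325,.0001,1.1797,1.1627]]
E=[[.2699,-.5356,.404],[.5545,-.2148,.4543],[.6985,-.055,.4542],[.6701,-.0122,.3256]]
r=least_squares(lambda p:np.ravel([fk(q,p)[0]-e for q,e in zip(Q,E)]),[0,.4,.45,0,.4,.1]);print(r.x,r.cost,np.linalg.svd(r.jac)[1])
print(fk(Q[2],r.x)[1].as_rotvec())
E
```

```text
[ 0.4944 -0.0162  0.172 ]
[ 0.5331 -0.0985  0.172 ]
[ 0.5342 -0.1067  0.172 ]
[ 0.4992 -0.0066  0.172 ]
[ 0.0497 29.7875  0.52    0.1264  0.4477 29.6203] 0.00920092529660866 [3.9504 2.8843 0.1778 0.1594 0.1342 0.0006]
[-3.109  -0.449   0.0012]
```

drive_tool:
  deltas: "-0.28 -0.08 0 0 0 0;-0.28 -0.08 0 0 0 0;-0.28 -0.08 0 0 0 0;-0.28 -0.08 0 0 0 0;-0.2 -0.06 0 0 0 0;0 0 0 0 0 0;0.5 0.15 0 0 0 0;0.5 0.15 0.5 0 0 0"

```text
t: 8.35
ee_pos: [0.6638, -0.0136, 0.3346]
ee_rot: [-3.109, -0.448, 0.003]
contact_force: [0.2, 0.3, 0.8]
finger_gap: 0.0853
```

drive_tool:
  deltas: "0 0 1 0.5 0 0;0 0 1 0.5 0 0;0 0 1 0.5 0 0;0 0 1 0.5 0 0;0 0 1 0.5 0 0;0 0 1 0.5 0 0;0 0 1 0.5 0 0;0 0 0 0.5 0 0"

```text
t: 9.15
ee_pos: [0.6651, -0.0137, 0.4794]
ee_rot: [-2.636, -0.383, -0.102]
contact_force: [0.1, 0.2, 0.2]
finger_gap: 0.0855
```

```bash
sed -i 's/a1,d1,L2,a3,L3,d6=p/a1,d1,L2,a3,L3,d6,b=p/; s/apply(\[a1,0,d1\])/apply([a1,b,d1])/' h.py
python3 - <<'E'
from h import *
from scipy.optimize import least_squares
s=sense()
Q=[[-1.2191,0.3594,1.5112,0,1.2725,-.115],[-.4858,.3117,1.4551,.0001,1.3755,.7983],[-.1771,.4724,1.2037,.0001,1.4663,1.1068],[-.1212,.5295,1.4325,.0001,1.1797,1.1627],s["joint_positions"]]
E=[[.2699,-.5356,.404],[.5545,-.2148,.4543],[.6985,-.055,.4542],[.6701,-.0122,.3256],s["ee_pos"]]
f=lambda p:np.ravel([fk(q,p)[0]-e for q,e in zip(Q,E)])
r=least_squares(f,[0,.4,.45,0,.4,.1,.07]);print(r.x,r.cost,f(r.x).reshape(-1,3)[-1],np.linalg.svd(r.jac)[1])
print(Q[-1],E[-1],fk(Q[-1],r.x)[1].as_rotvec(),s["ee_rot"])
E
python3 look.py p2 180 150 180 135 240 150 140 105
```

```text
[0.0002 0.2666 0.6109 0.1122 0.4334 0.1993 0.0689] 6.548779498612487e-09 [-0.  0. -0.] [4.4035 3.2178 2.242  0.3893 0.1853 0.1691 0.1178]
[-0.261   0.4272  1.2717  0.4654  1.5708  0.9905] [ 0.6651 -0.0137  0.4794] [-2.6364 -0.3835 -0.1019] [-2.6364 -0.3835 -0.1019]
9.15 [-0.261   0.4272  1.2717  0.4654  1.5708  0.9905] [ 0.6651 -0.0137  0.4794] [-2.6364 -0.3835 -0.1019] [0.0765 0.1871 0.156 ]
```

View pics/p2.png

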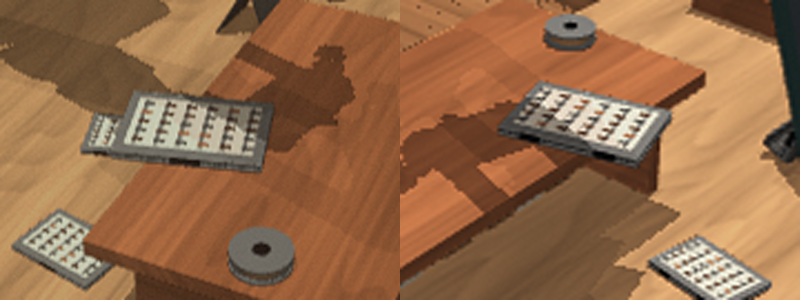

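The box now sticks out over the edge at yaw about 17°. The kinematic fit is essentially exact. Next I measure the box and the displayed box, and search for a feasible horizontal grasp direction.

```bash
cat >> h.py <<'E'
PK=[0.0002,0.2666,0.6109,0.1122,0.4334,0.1993,0.0689]
LO=np.array([-2.97,-1.01,.21,-.96,.2,-2.98])+.03;HI=np.array([2.97,2.36,2.38,4.11,2.71,2.98])-.03
from scipy.optimize import least_squares
def ik(p,T,q0=None):
    best=None
    for s in ([q0] if q0 is not None else [[-.5,.5,1.5,1.5,1.4,0],[-.5,.3,2,2.5,1.4,1],[-.8,0,2.2,2,1.2,-1],[.5,.5,1.5,.5,1.4,0],[.5,.5,2,1.5,1.4,-1.5],[0,.3,2,3,1,1.5]]):
        def f(q):
            a,M=fk(q,PK);return np.r_[(a-p)*5,(M*T.inv()).as_rotvec()]
        r=least_squares(f,np.clip(s,LO,HI),bounds=(LO-1e-6,HI+1e-6),xtol=1e-10)
        if best is None or r.cost<best[1]: best=(r.x,r.cost)
        if best[1]<1e-6:break
    return best
def elbow_wrist(q):
    Z=R.from_euler('z',q[0]);e=Z.apply([0,PK[6],PK[1]])+(Z*R.from_euler('y',q[1])).apply([0,0,PK[2]])
    return e,e+(Z*R.from_euler('y',q[1]+q[2])).apply([PK[3],0,PK[4]])
def boxT(c,yaw): return np.array(c),R.from_euler('z',yaw)
def tool_in_box(a,u,d,flip):  # grasp point a from near end, u lateral(+y); tool dir at angle d from box x
    z=np.array([np.cos(d),np.sin(d),0]);y=np.array([0,0,1.])*flip
    M=R.from_matrix(np.c_[np.cross(y,z),y,z]);g=np.array([-.075+a,u,0]);return g-.155*z,M
EAS=-4.3*np.pi/180;COR=np.array([.470,.408,.005])
def place():
    E=R.from_euler('z',EAS);t=np.deg2rad(20)
    x=np.array([np.sin(t),0,-np.cos(t)]);z=np.array([np.cos(t),0,np.sin(t)])
    M=E*R.from_matrix(np.c_[x,[0,1,0],z]);return COR-M.apply([.075,0,0])+M.apply([0,0,.006]),M
E
python3 - <<'E'
from h import *
A=cam("scene");B=cam("side")
c=np.array([[130,92],[112,155],[265,165],[272,102]])*.45+[180,150]
d=(np.array([[640,158],[670,108],[540,82],[500,128]])-[400,0])*.35+[240,150]
for C,v in((A,c),(B,d)):
    P=np.array([onz(C,p,.172) for p in v])[:,:2];ax=P[2]+P[3]-P[0]-P[1];print(P.tolist(),P.mean(0),np.degrees(np.arctan2(ax[1],ax[0])))
print("shown lip",onz(A,(152,380),.026),onz(A,(186,347),.026),"top",onz(A,(109,322),.15),onz(A,(147,289),.15))
cb=np.array([.558,-.046,.166]);yw=np.deg2rad(17)
Mb=R.from_euler('z',yw);pc,Mp=place();print("place centre",pc)
for psi in(20,35,50,65,80,95):
  for flip in(1,-1):
    tp,tM=tool_in_box(.02,-.02,np.deg2rad(psi)-yw,flip)
    o=[]
    for c0,M0 in((cb,Mb),(pc,Mp)):
        q,k=ik(c0+M0.apply(tp),M0*tM);o.append((q.round(2).tolist(),round(k,5),elbow_wrist(q)[1].round(2).tolist()))
    print(psi,flip,o)
E
```

```text
[[0.4729916302706797, -0.020550689476057538], [0.5093115548536874, -0.12022048368257987], [0.6492995364917136, -0.0711422369243413], [0.6142904497919687, 0.02640618879691048]] [ 0.5615 -0.0464] 18.850599970773146
[[0.4698029614519232, -0.013133910700906082], [0.5052111095654661, -0.11065781669343977], [0.6396311067429457, -0.06329123572830708], [0.608729240492695, 0.03508423923560333]] [ 0.5558 -0.038 ] 19.27389853736372
shown lip [ 0.5172 -0.4402  0.026 ] [ 0.5322 -0.352   0.026 ] top [ 0.447  -0.4364  0.15  ] [ 0.4578 -0.3447  0.15  ]
place centre [0.45   0.4095 0.0775]
20 1 [([-1.09, 1.15, 2.35, 1.58, 1.62, 2.78], np.float64(0.01155), [0.2, -0.24, 0.15]), ([0.75, 0.39, 1.9, -0.39, 0.61, 1.11], np.float64(0.0), [0.31, 0.38, 0.46])]
20 -1 [([-1.09, 1.15, 2.35, 1.58, 1.62, -0.36], np.float64(0.01155), [0.2, -0.24, 0.15]), ([0.75, 0.39, 1.9, -0.39, 0.61, -2.03], np.float64(0.0), [0.31, 0.38, 0.46])]
35 1 [([-1.11, 1.05, 2.26, 1.44, 1.56, 2.95], np.float64(0.00067), [0.22, -0.28, 0.16]), ([0.59, 0.35, 2.06, 0.15, 0.28, 0.48], np.float64(0.0), [0.31, 0.29, 0.45])]
35 -1 [([-1.1, 1.03, 2
[... 747 characters left out ...]
75, 1.56], np.float64(0.0), [0.33, 0.13, 0.35])]
80 1 [([-0.87, 0.99, 1.66, 0.93, 1.88, -2.75], np.float64(0.0), [0.45, -0.43, 0.17]), ([0.03, 0.72, 2.28, 1.78, 1.1, -1.81], np.float64(0.0), [0.35, 0.08, 0.28])]
80 -1 [([-0.87, 0.99, 1.66, 0.93, 1.88, 0.39], np.float64(0.0), [0.45, -0.43, 0.17]), ([0.03, 0.72, 2.28, 1.78, 1.1, 1.34], np.float64(0.0), [0.35, 0.08, 0.28])]
95 1 [([-0.77, 1.03, 1.48, 0.82, 2.04, -2.69], np.float64(0.0), [0.54, -0.43, 0.17]), ([-0.06, 0.93, 2.22, 1.66, 1.37, -1.93], np.float64(0.0), [0.38, 0.05, 0.2])]
95 -1 [([-0.77, 1.03, 1.48, 0.82, 2.04, 0.45], np.float64(0.0), [0.54, -0.43, 0.17]), ([-0.06, 0.93, 2.22, 1.66, 1.37, 1.21], np.float64(0.0), [0.38, 0.05, 0.2])]
```

```bash
cat >> h.py <<'E'
def plan(wps,q):  # wps: list of (p,Rot,n); prints round per-row deltas, follows them
    p,T=fk(q,PK);mx=0
    for P,M,n in wps:
        d=(P-p)/n/.02;w=(M*T.inv()).as_rotvec()/n/.12
        row=np.r_[d,w].round(3);print("n=%d row"%n,*row,"" if np.abs(row).max()<=1 and np.linalg.norm(w)*.12<.15 else "TOO BIG")
        for k in range(n):
            p=p+row[:3]*.02;T=R.from_rotvec(row[3:]*.12)*T
            r,c=ik(p,T,q);v=np.abs(r-q)/.1/np.array([2.39,2.39,3.14,3.14,3.14,3.14]);q=r
            e,w2=elbow_wrist(q);tip=p+T.apply([0,0,.173])
            print("  ",k,q.round(2),"cost%.0e"%c,"v%.2f"%v.max(),"el",e.round(2),"wr",w2.round(2),"tip",tip.round(3))
    return q
CB=np.array([.559,-.042,.166]);YB=np.deg2rad(18.5);PSI=np.deg2rad(52)
GT=tool_in_box(.014,.005,PSI-YB,-1)
E
python3 - <<'E'
from h import *
s=sense();Mb=R.from_euler('z',YB);g=CB+Mb.apply(GT[0]);Tg=Mb*GT[1];print(g,Tg.as_rotvec())
pre=g-.07*Tg.apply([0,0,1])
q=plan([(np.array([.40,-.20,.46]),R.from_rotvec(s["ee_rot"]),14),(pre+[0,0,.2],Tg,16),(pre,Tg,10),(g,Tg,6)],s["joint_positions"])
E
```

```text
[ 0.4041 -0.1788  0.166 ] [-1.5077  0.5192 -0.5192]
n=14 row -0.944 -0.663 -0.057 0.0 -0.0 -0.0 
   0 [-0.29  0.41  1.32  0.46  1.57  0.96] cost2e-21 v0.13 el [ 0.25 -0.    0.83] wr [ 0.65 -0.12  0.65] tip [0.646 0.052 0.321]
   1 [-0.32  0.38  1.36  0.46  1.56  0.93] cost1e-21 v0.13 el [ 0.24 -0.01  0.83] wr [ 0.63 -0.13  0.65] tip [0.627 0.039 0.32 ]
   2 [-0.35  0.36  1.39  0.45  1.56  0.89] cost7e-22 v0.12 el [ 0.23 -0.01  0.84] wr [ 0.61 -0.15  0.65] tip [0.608 0.026 0.319]
   3 [-0.38  0.34  1.43  0.44  1.56  0.86] cost5e-22 v0.13 el [ 0.21 -0.01  0.84] wr [ 0.59 -0.16  0.65] tip [0.589 0.013 0.318]
   4 [-0.41  0.32  1.46  0.44  1.57  0.83] cost3e-22 v0.14 el [ 0.2  -0.01  0.85] wr [ 0.57 -0.17  0.65] tip [ 0.57  -0.001  0.317]
   5 [-0.44  0.3   1.5   0.43  1.57  0.79] cost3e-22 v0.14 el [ 0.19 -0.01  0.85] wr [ 0.55 -0.19  0.65] tip [ 0.551 -0.014  0.316]
   6 [-0.48  0.28  1.53  0.42  1.57  0.75] cost2e-22 v0.15 el [ 0.18 -0.02  0.85] wr [ 0.53 -0.2   0.64] tip [ 0.532 -0.027  0.315]
   7 [-0.52  0.26  1.55  0.41  1.58  0.72] cost2e-22 v0.16 el [ 0.17 -0.02  0.86] wr [ 0.51
[... 4496 characters left out ...]
 -0.38  0.17] tip [ 0.475 -0.088  0.166]
   1 [-1.13  0.97  2.05  1.11  1.62  0.1 ] cost6e-27 v0.10 el [ 0.28 -0.43  0.61] wr [ 0.25 -0.37  0.17] tip [ 0.482 -0.079  0.166]
   2 [-1.1   0.98  2.06  1.13  1.62  0.1 ] cost1e-27 v0.10 el [ 0.29 -0.42  0.61] wr [ 0.26 -0.36  0.17] tip [ 0.489 -0.07   0.166]
   3 [-1.08  0.98  2.06  1.16  1.61  0.09] cost4e-28 v0.10 el [ 0.3  -0.41  0.61] wr [ 0.27 -0.35  0.17] tip [ 0.496 -0.061  0.166]
   4 [-1.06  0.98  2.07  1.18  1.61  0.09] cost3e-28 v0.10 el [ 0.31 -0.41  0.61] wr [ 0.27 -0.34  0.17] tip [ 0.504 -0.052  0.166]
   5 [-1.03  0.98  2.08  1.2   1.6   0.08] cost2e-28 v0.10 el [ 0.32 -0.4   0.61] wr [ 0.28 -0.34  0.17] tip [ 0.511 -0.043  0.166]
```

drive_tool:
  deltas: "-0.94 -0.66 -0.06 0 0 0;-0.94 -0.66 -0.06 0 0 0;-0.94 -0.66 -0.06 0 0 0;-0.94 -0.66 -0.06 0 0 0;-0.94 -0.66 -0.06 0 0 0;-0.94 -0.66 -0.06 0 0 0;-0.94 -0.66 -0.06 0 0 0;-0.94 -0.66 -0.06 0 0 0"

```text
t: 10.05
ee_pos: [0.5127, -0.1198, 0.4656]
ee_rot: [-2.639, -0.382, -0.091]
contact_force: [0.1, -0.4, -0.0]
finger_gap: 0.0854
```

drive_tool:
  deltas: "-0.94 -0.66 -0.06 0 0 0;-0.94 -0.66 -0.06 0 0 0;-0.94 -0.66 -0.06 0 0 0;-0.94 -0.66 -0.06 0 0 0;-0.94 -0.66 -0.06 0 0 0;-0.95 -0.66 -0.06 0 0 0;-0.12 -0.11 -0.29 0.59 -0.06 -0.39;-0.12 -0.11 -0.29 0.59 -0.06 -0.39"

```text
t: 10.85
ee_pos: [0.3954, -0.2034, 0.4472]
ee_rot: [-2.515, -0.244, -0.164]
contact_force: [-0.9, 0.3, -0.4]
finger_gap: 0.0852
```

drive_tool:
  deltas: "-0.12 -0.11 -0.29 0.59 -0.06 -0.39;-0.12 -0.11 -0.29 0.59 -0.06 -0.39;-0.12 -0.11 -0.29 0.59 -0.06 -0.39;-0.12 -0.11 -0.29 0.59 -0.06 -0.39;-0.12 -0.11 -0.29 0.59 -0.06 -0.39;-0.12 -0.11 -0.29 0.59 -0.06 -0.39;-0.12 -0.11 -0.29 0.59 -0.06 -0.39;-0.12 -0.11 -0.29 0.59 -0.06 -0.39"

```text
t: 11.65
ee_pos: [0.3764, -0.2209, 0.4001]
ee_rot: [-1.967, 0.229, -0.394]
contact_force: [0.1, -0.4, -0.0]
finger_gap: 0.0853
```

drive_tool:
  deltas: "-0.12 -0.11 -0.29 0.59 -0.06 -0.39;-0.12 -0.11 -0.29 0.59 -0.06 -0.39;-0.12 -0.11 -0.29 0.59 -0.06 -0.39;-0.12 -0.11 -0.29 0.59 -0.06 -0.39;-0.12 -0.11 -0.29 0.59 -0.06 -0.39;-0.12 -0.11 -0.29 0.59 -0.06 -0.39;0 0 0 0 0 0;0 0 0 0 0 0"

```text
t: 12.45
ee_pos: [0.3619, -0.2339, 0.3656]
ee_rot: [-1.513, 0.519, -0.521]
contact_force: [-0.1, 0.3, -0.1]
finger_gap: 0.0853
```

```bash
python3 - <<'E'
from h import *
import io,contextlib
s=sense();Mb=R.from_euler('z',YB);g=CB+Mb.apply(GT[0]);Tg=Mb*GT[1];pre=g-.07*Tg.apply([0,0,1])
print(s["ee_pos"],s["contact_force"],s["t"])
b=io.StringIO()
with contextlib.redirect_stdout(b): plan([(pre,Tg,10)],s["joint_positions"])
print(b.getvalue().split("\n")[0])
i=read_camera("wrist");cv2.imwrite("pics/w3.png",i[:,:,::-1]);np.save("w3.npy",np.r_[s["ee_pos"],s["ee_rot"]])
W=cam("wrist",s)
print("box corners predicted px",[proj(W,CB+Mb.apply([sx*.075,sy*.052,.006])).round() for sx,sy in((-1,1),(-1,-1),(1,-1),(1,1))])
E
```

```text
[ 0.3619 -0.2339  0.3656] [-0.1456  0.2833 -0.1082] 12.45
n=10 row -0.005 -0.0 -0.998 0.005 -0.001 0.0 
box corners predicted px [array([531., 284.]), array([658., 187.]), array([511.,  61.]), array([457., 158.])]
```

View pics/w3.png

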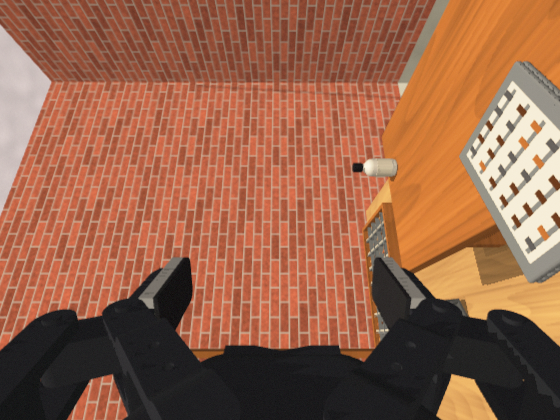

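The box corners seen at (530,280), (460,157) and (520,63) are within a few pixels to about 9 px of the prediction. I lower and go in.

drive_tool:
  deltas: "0 0 -1 0 0 0;0 0 -1 0 0 0;0 0 -1 0 0 0;0 0 -1 0 0 0;0 0 -1 0 0 0;0 0 -1 0 0 0;0 0 -1 0 0 0;0 0 -1 0 0 0"

```text
t: 13.3
ee_pos: [0.3623, -0.2341, 0.2055]
ee_rot: [-1.515, 0.516, -0.523]
contact_force: [-0.8, -0.4, 0.4]
finger_gap: 0.0855
```

drive_tool:
  deltas: "0 0 -1 0.02 0 0;0 0 -0.98 0.02 0 0;0 0 0 0 0 0;0.36 0.46 0 0 0 0;0.36 0.46 0 0 0 0;0.36 0.46 0 0 0 0;0.36 0.46 0 0 0 0;0.36 0.46 0 0 0 0"

```text
t: 14.1
ee_pos: [0.3985, -0.1866, 0.167]
ee_rot: [-1.507, 0.519, -0.521]
contact_force: [0.0, 0.7, -0.7]
finger_gap: 0.0852
```

```bash
python3 look.py p3 180 150 180 135 240 150 140 105; python3 -c "
from h import *
Mb=R.from_euler('z',YB);print(CB+Mb.apply(GT[0]),(Mb*GT[1]).as_rotvec())"
```

```text
14.1 [-1.0518  0.9758  2.0721  1.1852  1.6068  0.086 ] [ 0.3985 -0.1866  0.167 ] [-1.5071  0.5194 -0.521 ] [ 0.049   0.6874 -0.7361]
[ 0.4041 -0.1788  0.166 ] [-1.5077  0.5192 -0.5192]
```

View pics/p3.png

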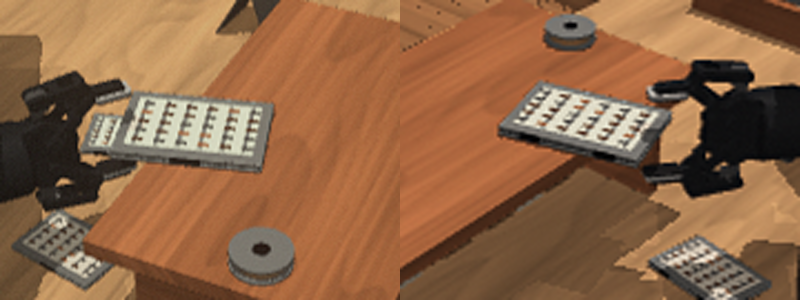

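The jaws straddle the protruding end and nothing is touched. I advance the last 9 mm and close.

drive_tool:
  deltas: "0.28 0.39 -0.05 0 0 0;0 0 0 0 0 0;0 0 0 0 0 0;0 0 0 0 0 0;0 0 0 0 0 0;0 0 0 0 0 0;0 0 0 0 0 0;0 0 0 0 0 0"

```text
t: 15.0
ee_pos: [0.4034, -0.1801, 0.1655]
ee_rot: [-1.507, 0.521, -0.521]
contact_force: [0.7, -0.2, -0.4]
finger_gap: 0.0857
```

drive_tool:
  deltas: "0 0 0 0 0 0;0 0 0 0 0 0;0 0 0 0 0 0;0 0 0 0 0 0;0 0 0 0 0 0;0 0 0 0 0 0;0 0 0 0 0 0;0 0 0 0 0 0"
  jaw: 1
  grip_force: 50

```text
t: 15.8
ee_pos: [0.4034, -0.18, 0.1657]
ee_rot: [-1.506, 0.52, -0.521]
contact_force: [0.6, -0.9, 2.0]
finger_gap: 0.0113
```

drive_tool:
  deltas: "0 0 0.2 0 0 0;0 0 0.4 0 0 0;0 0 0.8 0 0 0;0 0 0.9 0 0 0;0 0 0.9 0 0 0;0 0 0.8 0 0 0;0 0 0 0 0 0;0 0 0 0 0 0"

```text
t: 16.6
ee_pos: [0.4034, -0.1799, 0.2456]
ee_rot: [-1.508, 0.52, -0.522]
contact_force: [1.0, 0.6, -1.0]
finger_gap: 0.0115
```

```bash
python3 look.py p4 170 90 240 180 220 90 180 135; python3 - <<'E'
from h import *
s=sense();pc,Mp=place();n=Mp.apply([0,0,1]);tp=pc+Mp.apply(GT[0]);Tp=Mp*GT[1]
print("place TCP",tp,Tp.as_rotvec())
hov=tp+[0,0,.09]+n*.006
p0=s["ee_pos"];T0=R.from_rotvec(s["ee_rot"])
q=plan([(p0+[0,0,.12],T0,6),(hov,Tp,28),(tp+n*.006,Tp,10)],s["joint_positions"])
E
```

```text
16.6 [-1.0344  0.7971  2.1011  1.2115  1.6573  0.226 ] [ 0.4034 -0.1799  0.2456] [-1.5084  0.5198 -0.5218] [ 1.014   0.5584 -1.0443]
place TCP [0.3791 0.3341 0.2563] [-1.7811  1.7267  0.1868]
n=6 row -0.0 0.0 0.999 -0.0 0.0 0.0 
   0 [-1.03  0.75  2.1   1.22  1.67  0.27] cost3e-23 v0.19 el [ 0.27 -0.32  0.71] wr [ 0.28 -0.34  0.27] tip [ 0.51  -0.044  0.265]
   1 [-1.03  0.71  2.1   1.22  1.69  0.31] cost4e-23 v0.19 el [ 0.26 -0.31  0.73] wr [ 0.28 -0.34  0.29] tip [ 0.51  -0.044  0.285]
   2 [-1.03  0.66  2.1   1.23  1.71  0.36] cost5e-23 v0.19 el [ 0.25 -0.29  0.75] wr [ 0.28 -0.34  0.31] tip [ 0.51  -0.044  0.305]
   3 [-1.03  0.62  2.09  1.23  1.72  0.41] cost4e-23 v0.19 el [ 0.24 -0.27  0.77] wr [ 0.28 -0.34  0.32] tip [ 0.51  -0.044  0.325]
   4 [-1.03  0.57  2.09  1.24  1.74  0.46] cost2e-23 v0.19 el [ 0.23 -0.25  0.78] wr [ 0.28 -0.34  0.34] tip [ 0.51  -0.044  0.345]
   5 [-1.03  0.53  2.08  1.25  1.76  0.51] cost2e-23 v0.18 el [ 0.22 -0.23  0.79] wr [ 0.28 -0.34  0.36] tip [ 0.51  -0.044  0.365]
n=28 row -0.033 0.917 -0.03 -0.045 0.363 -0.103 
   0 [-1.02  0.5   2.11  1.26 
[... 3991 characters left out ...]
  4 [0.44 0.29 2.1  1.14 0.38 2.55] cost3e-18 v0.21 el [0.13 0.14 0.85] wr [0.32 0.23 0.46] tip [0.441 0.425 0.168]
   5 [0.44 0.3  2.11 1.2  0.37 2.48] cost3e-18 v0.22 el [0.14 0.14 0.85] wr [0.32 0.23 0.45] tip [0.441 0.425 0.159]
   6 [0.44 0.32 2.12 1.27 0.36 2.41] cost4e-18 v0.23 el [0.15 0.15 0.85] wr [0.32 0.23 0.44] tip [0.441 0.425 0.15 ]
   7 [0.44 0.34 2.13 1.34 0.35 2.33] cost4e-18 v0.24 el [0.16 0.15 0.84] wr [0.32 0.23 0.43] tip [0.441 0.425 0.141]
   8 [0.44 0.36 2.14 1.42 0.35 2.25] cost3e-18 v0.25 el [0.17 0.16 0.84] wr [0.32 0.23 0.42] tip [0.441 0.425 0.132]
   9 [0.44 0.38 2.14 1.49 0.35 2.17] cost2e-18 v0.26 el [0.18 0.16 0.83] wr [0.32 0.23 0.41] tip [0.441 0.425 0.123]
```

View pics/p4.png

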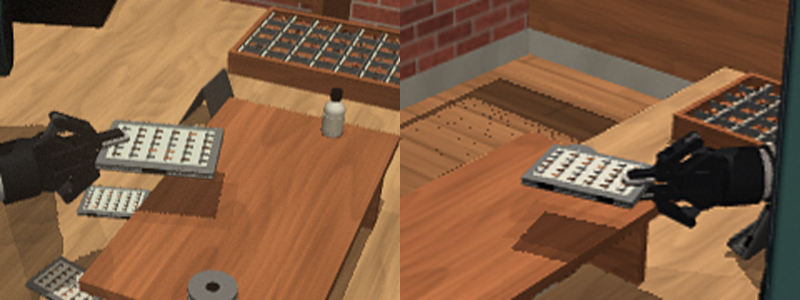

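The box is held level. Next I lift it and carry it over to the easel.

drive_tool:
  deltas: "0 0 0.9 0 0 0;0 0 1 0 0 0;0 0 1 0 0 0;0 0 1 0 0 0;0 0 1 0 0 0;0 0 1 0 0 0;0 0 1 0 0 0;0 0 0 0 0 0"

```text
t: 17.5
ee_pos: [0.4034, -0.18, 0.3844]
ee_rot: [-1.507, 0.519, -0.523]
contact_force: [-0.6, -0.2, -1.4]
finger_gap: 0.0113
```

drive_tool:
  deltas: "-0.033 0.917 -0.03 -0.045 0.363 -0.103;-0.033 0.917 -0.03 -0.045 0.363 -0.103;-0.033 0.917 -0.03 -0.045 0.363 -0.103;-0.033 0.917 -0.03 -0.045 0.363 -0.103;-0.033 0.917 -0.03 -0.045 0.363 -0.103;-0.033 0.917 -0.03 -0.045 0.363 -0.103;-0.033 0.917 -0.03 -0.045 0.363 -0.103;-0.033 0.917 -0.03 -0.045 0.363 -0.103"

```text
t: 18.3
ee_pos: [0.3979, -0.0326, 0.3773]
ee_rot: [-1.629, 0.866, -0.344]
contact_force: [-0.3, -0.2, -1.5]
finger_gap: 0.0115
```

drive_tool:
  deltas: "-0.033 0.917 -0.03 -0.045 0.363 -0.103;-0.033 0.917 -0.03 -0.045 0.363 -0.103;-0.033 0.917 -0.03 -0.045 0.363 -0.103;-0.033 0.917 -0.03 -0.045 0.363 -0.103;-0.033 0.917 -0.03 -0.045 0.363 -0.103;-0.033 0.917 -0.03 -0.045 0.363 -0.103;-0.033 0.917 -0.03 -0.045 0.363 -0.103;-0.033 0.917 -0.03 -0.045 0.363 -0.103"

```text
t: 19.1
ee_pos: [0.3923, 0.1141, 0.3724]
ee_rot: [-1.72, 1.211, -0.148]
contact_force: [-0.4, 0.4, -1.5]
finger_gap: 0.0109
```

drive_tool:
  deltas: "-0.033 0.917 -0.03 -0.045 0.363 -0.103;-0.033 0.917 -0.03 -0.045 0.363 -0.103;-0.033 0.917 -0.03 -0.045 0.363 -0.103;-0.033 0.917 -0.03 -0.045 0.363 -0.103;-0.033 0.917 -0.03 -0.045 0.363 -0.103;-0.033 0.917 -0.03 -0.045 0.363 -0.103;-0.033 0.917 -0.03 -0.045 0.363 -0.103;-0.033 0.917 -0.03 -0.045 0.363 -0.103"

```text
t: 19.9
ee_pos: [0.3883, 0.2609, 0.3686]
ee_rot: [-1.772, 1.555, 0.066]
contact_force: [-1.0, 0.5, -0.9]
finger_gap: 0.0118
```

drive_tool:
  deltas: "-0.033 0.917 -0.03 -0.045 0.363 -0.103;-0.033 0.917 -0.03 -0.045 0.363 -0.103;-0.033 0.917 -0.03 -0.045 0.363 -0.103;-0.033 0.917 -0.03 -0.045 0.363 -0.103;0 0 0 0 0 0;0 0 0 0 0 0;0 0 0 0 0 0;0 0 0 0 0 0"

```text
t: 20.7
ee_pos: [0.3848, 0.3327, 0.3661]
ee_rot: [-1.781, 1.728, 0.185]
contact_force: [0.7, -0.2, -1.1]
finger_gap: 0.0111
```

```bash
python3 look.py p5 210 50 160 120 140 220 160 120; python3 - <<'E'
from h import *
import io,contextlib
s=sense();pc,Mp=place();n=Mp.apply([0,0,1]);tp=pc+Mp.apply(GT[0]);Tp=Mp*GT[1]
hov=tp+[0,0,.09]+n*.006
print("goal hov",hov,Tp.as_rotvec(),"rot err",(Tp*R.from_rotvec(s["ee_rot"]).inv()).as_rotvec())
# predicted box corners in images now
T=R.from_rotvec(s["ee_rot"]);Mb=T*GT[1].inv();c=s["ee_pos"]-Mb.apply(GT[0])
for nme in("scene","side"):
    print(nme,[proj(cam(nme),c+Mb.apply([sx*.075,sy*.052,.006])).round(1).tolist() for sx,sy in((-1,1),(-1,-1),(1,-1),(1,1))])
E
```

```text
20.7 [0.4423 0.1687 2.0335 0.8019 0.4877 2.9185] [0.3848 0.3327 0.3661] [-1.7812  1.7284  0.1849] [ 0.7232 -0.175  -1.0625]
goal hov [0.3847 0.3336 0.3484] [-1.7811  1.7267  0.1868] rot err [0.0013 0.0006 0.0014]
scene [[307.6, 79.0], [290.6, 91.6], [305.4, 140.5], [321.0, 126.1]]
side [[200.4, 264.6], [238.1, 244.1], [226.2, 282.4], [191.1, 303.0]]
```

View pics/p5.png

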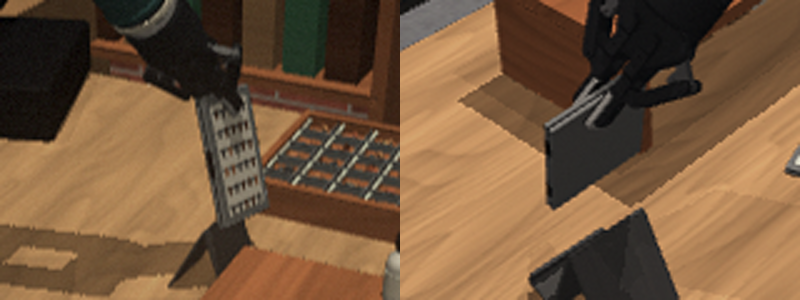

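The box hangs above the easel with the window face outward. Its lower end appears turned in the grip by some degrees compared with the prediction: the bottom-left corner is at scene (297,140) against (305,140) predicted. I quantify that with masks.

```bash
python3 - <<'E'
from h import *
from scipy.optimize import least_squares
a=cv2.imread("pics/p5s.png");b=cv2.imread("pics/p5d.png")
s=sense();T=R.from_rotvec(s["ee_rot"]);Mb=T*GT[1].inv();c=s["ee_pos"]-Mb.apply(GT[0])
A=cam("scene");B=cam("side")
for n,i,(x,y,w,h) in(("scene",a,(284,80,40,64)),("side",b,(194,262,52,48))):
    hsv=cv2.cvtColor(i,cv2.COLOR_BGR2HSV)[y:y+h,x:x+w]
    m=(hsv[...,1]<(75 if n=="scene" else 70)).astype(np.uint8)*255
    if n=="scene": m=cv2.morphologyEx(m,cv2.MORPH_CLOSE,np.ones((5,5)))
    m=cv2.morphologyEx(m,cv2.MORPH_OPEN,np.ones((3,3)))
    k=max(cv2.findContours(m,0,1)[0],key=cv2.contourArea);hull=cv2.convexHull(k)
    print(n,(cv2.approxPolyDP(hull,2.5,True)[:,0]+[x,y]).tolist())
    for r in range(0,h,3): print(y+r,''.join('#' if v else '.' for v in m[r]))
E
```

```text
scene [[305, 80], [323, 110], [323, 120], [307, 143], [292, 143], [284, 83]]
80 ......################..................
83 ######################..................
86 ##########################..............
89 ....######################..............
92 .....######################.............
95 .....######################.............
98 ......######################............
101 ......######################............
104 .......######################...........
107 .......######################...........
110 ........######################........##
113 .........#####################.....#####
116 .........###############################
119 ..........##############################
122 ..........######################........
125 ...........#####################........
128 ...........######################.......
131 ............#####################.......
134 .............#################..........
137 .............###########................
140 ............############................
143 ........################................
side [[237, 262], [235, 280], [203, 302]
[... 249 characters left out ...]
#######.........
274 ....#######################################.........
277 .....#####################################..........
280 ......####################################..........
283 .....################################...............
286 .....############################...................
289 .....########################.......................
292 .....###################............................
295 ......##############................................
298 .....###########....................................
301 .....######.........................................
304 ........................................####........
307 ....................................#########.......
```

```bash
cat > fit.py <<'E'
from h import *
A=cam("scene");B=cam("side")
def fit(obs,c,Mb,full=False):
    def f(v):
        M=Mb*R.from_euler('z',v[0]);cc=c+Mb.apply([v[1],v[2],0])
        return np.ravel([proj(C,cc+M.apply(np.array(l)*[.075,.052,.006]))-np.array(p) for C,l,p in obs])
    r=least_squares(f,[0,0,0],loss='soft_l1');return r.x,f(r.x).reshape(-1,2)
E
python3 - <<'E'
from fit import *
s=sense();T=R.from_rotvec(s["ee_rot"]);Mb=T*GT[1].inv();c=s["ee_pos"]-Mb.apply(GT[0])
v,e=fit([(A,(1,-1,-1),(297,138.5)),(A,(1,1,1),(317,132.5)),(A,(-1,-1,-1),(289,91)),(B,(1,1,1),(199.5,301.5)),(B,(1,1,-1),(203,302.5)),(B,(-1,1,1),(198,269.5)),(B,(1,-1,-1),(236,280.5))],c,Mb)
print(np.degrees(v[0]),v[1:]*1000,e.round(1).tolist())
E
```

```text
-11.065393828969766 [ 2.8389 -9.319 ] [[0.5, 3.0], [1.4, 0.4], [-1.5, -1.5], [-0.4, -0.9], [-0.8, 1.8], [-0.1, -0.1], [1.2, -0.9]]
```

```bash
python3 - <<'E'
from h import *
A=cam("scene")
P=[onz(A,(170+.6*x,90+.6*y),.252) for x,y in((222,125),(218,178),(97,165))];print("p4",P,np.degrees(np.arctan2(*(P[1]-P[2])[[1,0]])))
s=sense();T=R.from_rotvec(s["ee_rot"]);Mb=T*GT[1].inv();c=s["ee_pos"]-Mb.apply(GT[0])
M1=Mb*R.from_euler('z',-11,degrees=True);c1=c+Mb.apply([.0028,-.0093,0])
g0=M1.inv().apply(s["ee_pos"]-c1);g1=M1.inv()*T;np.save("gt.npy",np.r_[g0,g1.as_rotvec()])
pc,Mp=place();n=Mp.apply([0,0,1]);tp=pc+Mp.apply(g0);Tp=Mp*g1
print("place",tp,Tp.as_rotvec())
plan([(tp+[0,0,.06]+n*.006,Tp,8)],s["joint_positions"])
E
```

```text
p4 [array([0.612 , 0.0311, 0.252 ]), array([ 0.6551, -0.0808,  0.252 ]), array([ 0.5097, -0.1193,  0.252 ])] 14.831060444082196
place [0.382  0.3075 0.2428] [-1.7038  1.5902  0.3463]
n=8 row 0.017 -0.161 -0.385 0.189 -0.014 0.07 
   0 [0.42 0.18 2.05 0.9  0.48 2.8 ] cost7e-31 v0.37 el [0.07 0.11 0.87] wr [0.32 0.22 0.51] tip [0.441 0.424 0.225]
   1 [0.41 0.2  2.07 1.01 0.49 2.69] cost8e-31 v0.37 el [0.08 0.11 0.87] wr [0.32 0.21 0.5 ] tip [0.441 0.425 0.22 ]
   2 [0.39 0.21 2.09 1.11 0.49 2.57] cost9e-31 v0.37 el [0.09 0.11 0.86] wr [0.32 0.21 0.49] tip [0.441 0.425 0.215]
   3 [0.37 0.23 2.11 1.2  0.51 2.46] cost1e-30 v0.36 el [0.1  0.11 0.86] wr [0.32 0.2  0.48] tip [0.44  0.425 0.209]
   4 [0.35 0.25 2.12 1.29 0.53 2.35] cost5e-30 v0.34 el [0.12 0.12 0.86] wr [0.32 0.19 0.47] tip [0.44  0.425 0.204]
   5 [0.33 0.26 2.14 1.37 0.55 2.25] cost3e-30 v0.32 el [0.13 0.12 0.86] wr [0.33 0.19 0.46] tip [0.44  0.425 0.199]
   6 [0.31 0.29 2.15 1.44 0.57 2.16] cost5e-30 v0.30 el [0.14 0.12 0.85] wr [0.33 0.18 0.45] tip [0.439 0.425 0.194]
   7 [0.29 0.31 2.17 1.51 0.6  2.07] cost3e-30 v0.28 el [0.16 0.12 0.85] wr [0.33 0.17 0.44] tip [0.439 0.425 0.189]
```

drive_tool:
  deltas: "0.02 -0.16 -0.38 0.19 -0.015 0.07;0.02 -0.16 -0.38 0.19 -0.015 0.07;0.02 -0.16 -0.38 0.19 -0.015 0.07;0.02 -0.16 -0.38 0.19 -0.015 0.07;0.02 -0.16 -0.38 0.19 -0.015 0.07;0.02 -0.16 -0.38 0.19 -0.015 0.07;0.02 -0.16 -0.39 0.19 -0.015 0.07;0.02 -0.16 -0.39 0.19 -0.015 0.07"
  grip_force: 80

```text
t: 21.6
ee_pos: [0.3885, 0.3073, 0.3054]
ee_rot: [-1.702, 1.587, 0.345]
contact_force: [-0.4, 0.4, -1.1]
finger_gap: 0.0111
```

drive_tool:
  deltas: "0 0 0 0 0 0;0 0 0 0 0 0;0 0 0 0 0 0;0 0 0 0 0 0;0 0 0 0 0 0;0 0 0 0 0 0;0 0 0 0 0 0;0 0 0 0 0 0"

```text
t: 22.4
ee_pos: [0.3881, 0.308, 0.3055]
ee_rot: [-1.703, 1.588, 0.346]
contact_force: [-0.2, -0.4, -1.9]
finger_gap: 0.0111
```

```bash
cat > sil.py <<'E'
from fit import *
import sys
def take(n):
    a=read_camera("scene")[:,:,::-1].copy();b=read_camera("side")[:,:,::-1].copy();cv2.imwrite(f"pics/{n}s.png",a);cv2.imwrite(f"pics/{n}d.png",b);return a,b
def show(i,x,y,w,h,th,st=2):
    hsv=cv2.cvtColor(i,cv2.COLOR_BGR2HSV)[y:y+h,x:x+w];m=(hsv[...,1]<th).astype(np.uint8)*255
    m=cv2.morphologyEx(m,cv2.MORPH_CLOSE,np.ones((3,3)))
    for r in range(0,h,st): print(y+r,''.join(('@' if v2<60 else '#') if v else '.' for v,v2 in zip(m[r],hsv[r,:,2])))
    return m
E
python3 - <<'E'
from sil import *
s=sense();a,b=take("p6");v=np.load("gt.npy");T=R.from_rotvec(s["ee_rot"]);M=T*R.from_rotvec(v[3:]).inv();c=s["ee_pos"]-M.apply(v[:3])
for C in(A,B):print([(l,proj(C,c+M.apply(np.array(l)*[.075,.052,.006])).round(1).tolist()) for l in((-1,-1,-1),(1,-1,-1),(1,-1,1),(1,1,1),(-1,1,1),(1,1,-1),(-1,-1,1))])
show(a,282,95,44,60,75);show(b,188,275,60,50,70)
pc,Mp=place();print((Mp*M.inv()).as_rotvec(),c-pc)
E
```

```text
[((-1, -1, -1), [287.3, 107.5]), ((1, -1, -1), [302.0, 154.3]), ((1, -1, 1), [305.4, 154.1]), ((1, 1, 1), [320.6, 139.2]), ((-1, 1, 1), [307.4, 93.8]), ((1, 1, -1), [317.3, 139.5]), ((-1, -1, 1), [290.8, 107.0])]
[((-1, -1, -1), [241.5, 265.1]), ((1, -1, -1), [229.3, 301.2]), ((1, -1, 1), [226.2, 297.7]), ((1, 1, 1), [191.9, 318.6]), ((-1, 1, 1), [201.3, 282.4]), ((1, 1, -1), [194.9, 322.4]), ((-1, -1, 1), [238.1, 261.4])]
95 ...@@@......@@@@@@....###...................
97 ..@@........@@@@@.....####..................
99 .............@@@.....@#####.................
101 ....@................@#####.................
103 ..@@....@@#@@........@@@###.................
105 ........@#@@@@@@@#@@@@@@####................
107 .......@#@@@@####@###@@######..............#
109 .......@@#@@####@@##@########............###
111 .......#@@@@##@########@######.........#####
113 ........@@##@########@########.......#######
115 ........#@#########@#@#########....##...####
117 .........#@#####@##@#################...##@@
119 ..........@#############################@@@#
121 ..........#@#####################..
[... 1767 characters left out ...]
.
305 ........@@@@@@@@@@@@@@@@@@@@@@@@@@...........##@@@..........
307 .......#@@@@@@@@@@@@@@@@@@@@@@............@@@@@@@@@.........
309 .......@@@@@@@@@@@@@@@@@@@@............@@@@@@@@@@@@@........
311 ........@@@@@@@@@@@@@@@@........#...@@@@@@@@@@@@@@@@........
313 .......@@@@@@@@@@@@@@........##@@@@@@@@@@@@@@@@@@@@@@.......
315 .....#@@@@@@@@@@@.........##@@@@@@@@@@@@@@@@@@@@@@@@@@......
317 .....@@@@@@@@@.........##@@@@@@@@@@@@@@@@@@@@@@@@@@@@@@.....
319 .....@@@@@@.........#@@@@@@@@@@@@@@@@@@@@@@@@@@@@@@@@@@@....
321 ......#..........#@@@@@@@@@@@@@@@@@@@@@@@@@@@@@@@@@@@@@@....
323 .............##@@@@@@@@@@@@@@@@@@@@@@@@@@@@@@@@@@@@@@@@@@...
[-0.0015  0.0017 -0.0008] [0.0062 0.0008 0.063 ]
```

The box pose now agrees with the prediction to about 2 px in both views (bottom corners side (195,321) and (228,302)). I lower it onto the ledge.

drive_tool:
  deltas: "0 0 -0.4 0 0 0;0 0 -0.4 0 0 0;0 0 -0.4 0 0 0;0 0 -0.4 0 0 0;0 0 -0.4 0 0 0;0 0 -0.3 0 0 0;0 0 -0.2 0 0 0;0 0 0 0 0 0"

```text
t: 23.3
ee_pos: [0.3881, 0.3079, 0.255]
ee_rot: [-1.703, 1.589, 0.347]
contact_force: [-0.4, -0.4, -1.2]
finger_gap: 0.0106
```

drive_tool:
  deltas: "0 0 -0.1 0 0 0;0 0 -0.1 0 0 0;0 0 -0.1 0 0 0;0 0 0 0 0 0;0 0 0 0 0 0;0 0 0 0 0 0;0 0 0 0 0 0;0 0 0 0 0 0"

```text
t: 24.1
ee_pos: [0.3881, 0.3079, 0.2495]
ee_rot: [-1.703, 1.588, 0.346]
contact_force: [-0.7, 0.2, -2.3]
finger_gap: 0.0107
```

drive_tool:
  deltas: "0 0 -0.07 0 0 0;0 0 -0.07 0 0 0;0 0 -0.07 0 0 0;0 0 0 0 0 0;0 0 0 0 0 0;0 0 0 0 0 0;0 0 0 0 0 0;0 0 0 0 0 0"

```text
t: 24.9
ee_pos: [0.3882, 0.3079, 0.2453]
ee_rot: [-1.703, 1.588, 0.346]
contact_force: [0.0, -0.1, -1.9]
finger_gap: 0.0106
```

drive_tool:
  deltas: "0 0 -0.07 0 0 0;0 0 -0.07 0 0 0;0 0 -0.07 0 0 0;0 0 0 0 0 0;0 0 0 0 0 0;0 0 0 0 0 0;0 0 0 0 0 0;0 0 0 0 0 0"

```text
t: 25.7
ee_pos: [0.3878, 0.3081, 0.2421]
ee_rot: [-1.701, 1.585, 0.347]
contact_force: [-4.9, -6.9, 13.0]
finger_gap: 0.0111
```

drive_tool:
  deltas: "0 0 0.04 0 0 0;-0.07 0.005 -0.025 0 0 0;-0.07 0.005 -0.025 0 0 0;-0.07 0.005 -0.025 0 0 0;0 0 0 0 0 0;0 0 0 0 0 0;0 0 0 0 0 0;0 0 0 0 0 0"

```text
t: 26.5
ee_pos: [0.3848, 0.3087, 0.2411]
ee_rot: [-1.701, 1.585, 0.346]
contact_force: [-0.1, 0.4, 5.3]
finger_gap: 0.0109
```

```bash
python3 - <<'E'
from sil import *
s=sense();a,b=take("p7");v=np.load("gt.npy");T=R.from_rotvec(s["ee_rot"]);M=T*R.from_rotvec(v[3:]).inv();c=s["ee_pos"]-M.apply(v[:3])
print(s["contact_force"],s["torque"])
for C in(A,B):print([(l,proj(C,c+M.apply(np.array(l)*[.075,.052,.006])).round(1).tolist()) for l in((-1,-1,-1),(-1,1,-1),(1,-1,-1),(1,-1,1),(1,1,1),(-1,1,1),(1,1,-1),(-1,-1,1))])
show(a,278,105,50,70,75);show(b,180,295,76,66,90)
pc,Mp=place();print((Mp*M.inv()).as_rotvec(),c-pc)
E
```

```text
[-0.0717  0.3959  5.3277] [ 0.0495 -0.437  -0.0334]
[((-1, -1, -1), [286.4, 127.2]), ((-1, 1, -1), [302.7, 113.4]), ((1, -1, -1), [300.9, 171.8]), ((1, -1, 1), [304.1, 171.7]), ((1, 1, 1), [319.0, 156.3]), ((-1, 1, 1), [306.0, 112.9]), ((1, 1, -1), [315.8, 156.5]), ((-1, -1, 1), [289.7, 126.8])]
[((-1, -1, -1), [243.0, 287.8]), ((-1, 1, -1), [207.3, 309.5]), ((1, -1, -1), [230.8, 321.2]), ((1, -1, 1), [227.8, 317.7]), ((1, 1, 1), [194.4, 339.0]), ((-1, 1, 1), [204.0, 305.6]), ((1, 1, -1), [197.4, 342.8]), ((-1, -1, 1), [239.8, 284.1])]
105 @@@@@@@@@@#....................................###
107 ..@@@@@@@@@@@..................................##@
109 ...@@@@@@@@@#@##.....@@@@....................#####
111 ...@........@@##########@..................####...
113 ....@...........@@@@@@#@@................######@@#
115 ................@@@@@@@@@###...........##...######
117 ...............@@@@@....@####........####...##@@@#
119 ................@@@@....#####......#########@@@###
121 ........@.......@.......@#####...............####@
123 .............@@@@.........@####..................#
125 ....
[... 3391 characters left out ...]

345 .....................................@@@@@@@@@@@@@@@@@@@@@@@@@@@@@@@@.......
347 ......................................@@@@@@@@@@@@@@@@@@@@@@@@@@@@..........
349 ......................................@@@@@@@@@@@@@@@@@@@@@@@@@.............
351 .......................................@@@@@@@@@@@@@@@@@@@@@@...............
353 ........................................@@@@@@@@@@@@@@@@@@..................
355 .........................................@@@@@@@@@@@@@@.....................
357 ..........................................@@@@@@@@@@........................
359 ..........................................@@@@@@@@..........................
[-0.0036  0.0039 -0.0007] [ 0.0033  0.0018 -0.0011]
```

drive_tool:
  deltas: "-0.05 -0.02 -0.018 0 0 0;-0.05 -0.02 -0.018 0 0 0;-0.05 -0.02 -0.018 0 0 0;0 0 0 0 0 0;0 0 0 0 0 0;0 0 0 0 0 0;0 0 0 0 0 0;0 0 0 0 0 0"

```text
t: 27.4
ee_pos: [0.3824, 0.3078, 0.2403]
ee_rot: [-1.701, 1.584, 0.345]
contact_force: [2.3, 2.2, 5.8]
finger_gap: 0.0104
```

drive_tool:
  deltas: "0 0 0 0 0 0;0 0 0 0 0 0;0 0 0 0 0 0;0 0 0 0 0 0;0 0 0 0 0 0;0 0 0 0 0 0;0 0 0 0 0 0;0 0 0 0 0 0"
  jaw: 0.55

```text
t: 28.2
ee_pos: [0.3809, 0.307, 0.2393]
ee_rot: [-1.703, 1.588, 0.346]
contact_force: [0.6, -0.1, -0.0]
finger_gap: 0.0383
```

```bash
python3 - <<'E'
from sil import *
s=sense();a,b=take("p8");print(s["contact_force"],s["finger_gap"],s["joint_positions"])
pc,M=place();c=pc
for C in(A,B):print([(l,proj(C,c+M.apply(np.array(l)*[.075,.052,.006])).round(1).tolist()) for l in((-1,-1,-1),(-1,1,-1),(1,-1,1),(1,1,1),(-1,1,1),(-1,-1,1))])
show(a,278,105,50,60,75);show(b,180,281,76,44,90)
T=R.from_rotvec(s["ee_rot"]);z=T.apply([0,0,1]);print("back dir",-z,"20mm row", (-z).round(3))
plan([(s["ee_pos"]-z*.10,T,8),(s["ee_pos"]-z*.10+[-.0,-.1,.1],T,8)],s["joint_positions"])
E
```

```text
[ 0.5975 -0.0851 -0.0268] 0.03826193187280867 [0.2985 0.4655 2.2351 1.8339 0.6245 1.6782]
[((-1, -1, -1), [285.2, 126.7]), ((-1, 1, -1), [301.6, 113.1]), ((1, -1, 1), [302.8, 171.4]), ((1, 1, 1), [317.8, 156.2]), ((-1, 1, 1), [304.9, 112.7]), ((-1, -1, 1), [288.6, 126.4])]
[((-1, -1, -1), [244.4, 287.6]), ((-1, 1, -1), [208.7, 309.5]), ((1, -1, 1), [229.4, 317.6]), ((1, 1, 1), [196.0, 339.0]), ((-1, 1, 1), [205.4, 305.5]), ((-1, -1, 1), [241.1, 283.9])]
105 ..@@@@@@.......................................###
107 @@@@@@@@@@.....................................##@
109 ...@@@@@@@@@@@.....@#@@......................#####
111 ...@@@...@@###########@....................####...
113 ............@@@@@@@@@@@@.................#######@#
115 ..............@@@@@......@.............###########
117 ..............@@@##.....@@@..........#########@@@#
119 .................##@.....@##.......#########@@@###
121 ...@@@@..........@@@.......@.................####@
123 .......@@...@@@#@@@@.......@@....................#
125 .......#@@@####@####@@##@@@@##....................
127 .........@##@@#####@#@#########..
[... 4148 characters left out ...]
2.12] cost2e-20 v0.21 el [0.08 0.07 0.87] wr [0.29 0.07 0.48] tip [0.403 0.319 0.228]
   3 [-0.05  0.1   2.25  1.17  0.86  2.17] cost1e-20 v0.19 el [0.06 0.07 0.87] wr [0.29 0.05 0.49] tip [0.403 0.307 0.24 ]
   4 [-0.1   0.07  2.24  1.12  0.9   2.2 ] cost6e-21 v0.18 el [0.05 0.06 0.88] wr [0.29 0.04 0.5 ] tip [0.403 0.294 0.253]
   5 [-0.14  0.04  2.22  1.07  0.95  2.24] cost4e-21 v0.18 el [0.03 0.07 0.88] wr [0.29 0.03 0.51] tip [0.403 0.282 0.265]
   6 [-0.18  0.01  2.21  1.03  1.01  2.26] cost6e-21 v0.18 el [0.02 0.07 0.88] wr [0.29 0.02 0.53] tip [0.403 0.269 0.278]
   7 [-0.23 -0.02  2.19  0.99  1.06  2.28] cost4e-21 v0.18 el [0.01 0.07 0.88] wr [0.29 0.   0.54] tip [0.403 0.257 0.29 ]
```

The fingers are open, and the silhouette sits at the predicted standing place (scene left edge (287,127), side corner (205,309)). I withdraw along the tool axis.

drive_tool:
  deltas: "-0.15 -0.34 0.34 0 0 0;-0.18 -0.42 0.42 0 0 0;-0.18 -0.42 0.42 0 0 0;-0.18 -0.42 0.42 0 0 0;-0.18 -0.42 0.42 0 0 0;-0.18 -0.42 0.42 0 0 0;-0.18 -0.42 0.42 0 0 0;-0.18 -0.42 0.42 0 0 0"

```text
t: 29.1
ee_pos: [0.3524, 0.2411, 0.3052]
ee_rot: [-1.703, 1.588, 0.346]
contact_force: [-1.0, 0.3, 0.4]
finger_gap: 0.0383
```

drive_tool:
  deltas: "0 -0.62 0.62 0 0 0;0 -0.62 0.62 0 0 0;0 -0.62 0.62 0 0 0;0 -0.62 0.62 0 0 0;0 -0.62 0.62 0 0 0;0 -0.62 0.62 0 0 0;0 0 0 0 0 0;0 0 0 0 0 0"

```text
t: 29.9
ee_pos: [0.3527, 0.167, 0.3793]
ee_rot: [-1.702, 1.588, 0.345]
contact_force: [-0.5, 0.9, -0.4]
finger_gap: 0.0383
```

```bash
python3 - <<'E'
from sil import *
s=sense();a,b=take("p9");print(s["contact_force"],s["t"])
def crop(i,x,y,w,h,W,H): return cv2.resize(i[y:y+h,x:x+w],(W,H),interpolation=cv2.INTER_CUBIC)
o=np.vstack([np.hstack([crop(a,265,95,80,60,400,300),crop(b,170,260,100,75,400,300)]),np.hstack([crop(a,90,110,340,255,400,300),crop(b,120,130,280,210,400,300)])])
cv2.imwrite("pics/p9.png",o)
pc,M=place()
for C,(x,y,k) in((A,(265,95,5)),(B,(170,260,4))):print([(l,((proj(C,pc+M.apply(np.array(l)*[.075,.052,.006]))-[x,y])*k).round().tolist()) for l in((-1,-1,-1),(-1,1,-1),(1,-1,1),(1,1,1),(-1,1,1),(-1,-1,1))])
E
```

```text
[-0.4756  0.8861 -0.3702] 29.9
[((-1, -1, -1), [101.0, 159.0]), ((-1, 1, -1), [183.0, 90.0]), ((1, -1, 1), [189.0, 382.0]), ((1, 1, 1), [264.0, 306.0]), ((-1, 1, 1), [199.0, 88.0]), ((-1, -1, 1), [118.0, 157.0])]
[((-1, -1, -1), [298.0, 110.0]), ((-1, 1, -1), [155.0, 198.0]), ((1, -1, 1), [238.0, 230.0]), ((1, 1, 1), [104.0, 316.0]), ((-1, 1, 1), [142.0, 182.0]), ((-1, -1, 1), [285.0, 96.0])]
```

View pics/p9.png

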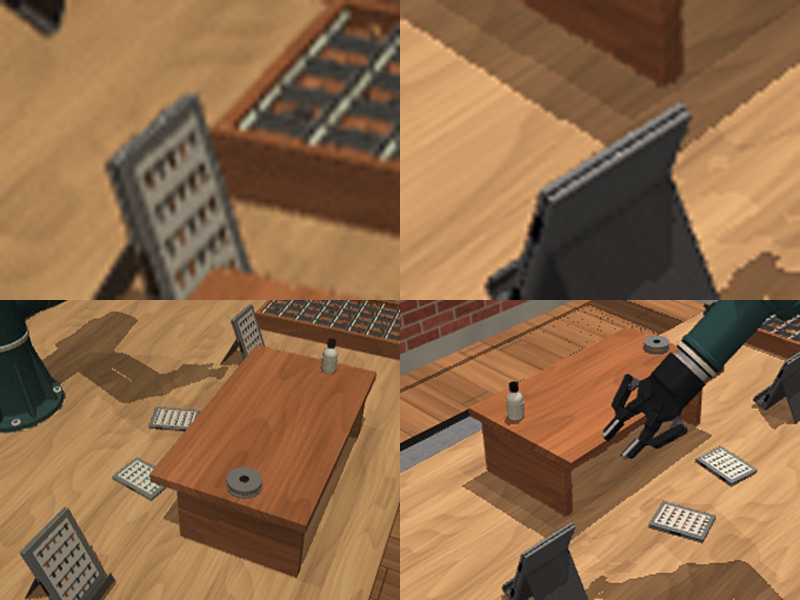

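```bash
python3 -c "
from rig import *
print(hand_in())"
```

```text
the job is handed in; nothing more can be done
None
```

The fly box is standing on its short edge on the empty easel, window outward and leaning back against the plate. I handed the job in at about 30 s.

**What I did:**
- I pushed the box from behind with the open fingers, until its end stuck out about 50 mm over the shelf's front edge.
- I gripped that end from the front with a level tool, lifted it and carried it over to the easel.
- I lowered it onto the ledge until the wrist force rose by about 15 N, moved it back until it touched the plate, then opened the jaws and withdrew.

**Last checks:**
- **Box pose:** in both camera views its upper corners are within about 2 px of the predicted centred pose. That pose rests on my own camera measurement of the easel, good to a few mm.
- **Robot:** the wrist force was near zero and the gripper was clear of everything.
- **Other things:** the displayed box, bottle, spool and two small boxes look unmoved by eye; I did not measure them.

**What disagreed:**
- **Slip in the grip:** the box turned about 11° in the jaws on the way, even at 50 N. I measured it above the easel, corrected the tool pose and raised the grip to 80 N; a re-check then agreed to about 2 px.
- **Camera offset:** the scene and side cameras differed by 6–11 mm on the shelf edge and the box, so I used their average for the box and the wrist camera for the edge.

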